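Turn the paint caddy to bring the red to the palette

ROBOT

A 6-joint arm with a two-finger parallel gripper is mounted at the origin on the work surface. World frame = base frame: x ahead of the robot, y to its left, z up, the work surface at z = 0. Lengths are in mm, angles in rad, forces in N, time in s.
With the tool pointing down it reaches from about 275 to 825 mm from the base axis. Payload 5.2 kg.
Tool frame: the origin (TCP) lies at the very end of the fingers, on their centre line; the grasp point (between the pads) lies 19 mm behind it; z points along the fingers, y is the line along which they close (so a half turn about z gives the same grasp; the last joint's range is limited). The gripper opens to 93 mm and grips with 3 to 60 N. Pads are 15 mm wide; open, the fingers measure 128 mm over their backs; the gripper's body (75 mm by 188 mm) begins 65 mm behind the grasp point.
Start: joints at [0.939, 0.259, 1.535, -0, 1.348, -0.203], TCP at [228.658, 500.22, 218.653] pointing down, gripper open.
Joint ranges: [-3.14, 3.14], [-0.91, 2.08], [0.19, 2.58], [-1.22, 4.36], [0.22, 2.71], [-3.12, 3.12]. Speed limits (rad/s): [2.57, 2.57, 3.14, 3.14, 3.14, 3.14].

INTERFACE

Orientations are given as [roll, pitch, yaw] about the fixed x, y, z axes, in that order (R = Rz(yaw) Ry(pitch) Rx(roll)).
In Python, from bench import robot gives the robot as it stands. The module is installed in compiled form; this text tells all that it offers. Calls block until the motion is done:
- robot.move_ptp(position, orientation): joint-space move of the TCP to a pose.
- robot.move_linear(position, ori=None, speed=150, f_stop=None): straight line of the TCP; ori=None keeps the orientation; speed is the mean speed in mm/s. With f_stop (N) it stops when the force on the tool has changed by that much, and returns True; else False.
- robot.move_j(angles): joint-space move.
- robot.move_gripper(opening): opening from 0.0 (shut) to 1.0 (fully open); the grip force is fixed at half the most; returns when the fingers have stopped.
- robot.sleep(seconds).
- robot.inverse_kinematics(position, orientation): joint angles nearest the present ones, or None.
- robot.get_image(name): name is "scene" or "top" or "wrist"; returns a dict with "img" (420x560x3 uint8, blue, green, red), "fovy" (degrees; the focal length in pixels is half the picture's height over the tangent of half this angle, whatever the lens; pixels are square), "cx", "cy" (the principal point, pixels), "eye" and "orientation" of the camera in the world. Camera axes: x right, y down, z forward; pixel columns grow to the right and rows downward; lengths in mm; the calibration is good to about 2 mm. A picture is of the moment at which its call begins. There is no depth.
A pose or a line that the arm cannot do raises robot.MotionError and nothing moves.
- robot.hand_in(): hands the job in; it is judged then, once.
Readings, each from a call of its own:
- robot.current_t(): time.
- robot.current_qpos(): joint angles.
- robot.current_joint_vel(): joint speeds.
- robot.current_joint_efforts(): joint torques, N m.
- robot.current_tcp_pos(): TCP position.
- robot.current_eef_rot(): TCP orientation.
- robot.current_contact_force(): force on the tool from outside, world axes, zero at the start.
- robot.current_ft_torque(): the same for the moment, N m.
- robot.current_gripper_width(): opening from 0.0 (shut) to 1.0 (fully open).
- robot.current_finger_force(): force on a finger pad.
Only numpy, scipy, OpenCV 4.12 (cv2) and the standard library are available. Lean on these libraries where they do the work, as an engineer would, in place of code of your own. Each camera call takes 0.05 s, during which the arm holds its last target. There are 200 camera calls.

TASK

Turn the revolving paint caddy by pushing on one of its upright partitions with a fingertip, gently, until the red pot stands in front of the palette tray, lined up with the middle of the tray, then take the finger away. Do not grip or push the pots and bottles: they ride round in their rings; leave the brush and the things on the mat as they lie.

Things in the scene. Friction and masses are not known exactly. Their poses are not given: they have to be found in the camera images.
- caddy_foot: fixed foot of the revolving paint caddy: a plywood disc 236 mm across. Origin on the bench under the wheel's axis, z up. Its -x axis points from the axis out over the white palette tray, a fixed open tray 85 x 205 mm, 20 mm high, centred 175 mm from the axis.
- caddy_wheel (a joint): angle (rad) the wheel has been turned since the start (0 at the start, wherever the wheel stands), growing anticlockwise seen from above. The wheel turns both ways without a stop, on a bearing with light friction (about 1.5 N at the end of a partition), and stays where it is left.
- deck_middle (a point): point on the wheel's axis, level with the top of its plywood deck (250 mm across, top 24 mm above the bench). A dark hub post 40 mm across rises to 77 mm above the bench. Four upright plywood partitions at right angles, 5 mm thick, run from the hub to the deck's edge; their top edges are 69 mm above the bench.
- partition0 (a point): point on partition 0 of the wheel, in the middle of its thickness, 112 mm out from the axis and 46 mm above the bench (22 mm below its top edge)
- partition1 (a point): point on partition 1 of the wheel, in the middle of its thickness, 112 mm out from the axis and 46 mm above the bench (22 mm below its top edge); 90 degrees anticlockwise from partition 0
- partition2 (a point): point on partition 2 of the wheel, in the middle of its thickness, 112 mm out from the axis and 46 mm above the bench (22 mm below its top edge); 180 degrees anticlockwise from partition 0
- partition3 (a point): point on partition 3 of the wheel, in the middle of its thickness, 112 mm out from the axis and 46 mm above the bench (22 mm below its top edge); 270 degrees anticlockwise from partition 0
- red_pot_center (a point): centre of the red paint pot (red body and lid, pale band), 38 mm across its lid (35 mm below it) and 50 mm tall, loose in a ring 8 mm high in the middle of a quarter of the wheel, 88 mm from the axis (about 40 mm of free deck between it and the outer end of a partition), 25 mm above the deck; z points up. This is the pot to bring to the palette
- yellow_pot_center (a point): centre of the yellow paint pot (yellow body and lid, pale band), 38 mm across its lid (35 mm below it) and 50 mm tall, loose in a ring 8 mm high in the middle of a quarter of the wheel, 88 mm from the axis (about 40 mm of free deck between it and the outer end of a partition), 25 mm above the deck; z points up
- blue_pot_center (a point): centre of the blue paint pot (blue body and lid, pale band), 38 mm across its lid (35 mm below it) and 50 mm tall, loose in a ring 8 mm high in the middle of a quarter of the wheel, 88 mm from the axis (about 40 mm of free deck between it and the outer end of a partition), 25 mm above the deck; z points up
- white_pot_center (a point): centre of the white paint pot (white body and lid, pale band), 38 mm across its lid (35 mm below it) and 50 mm tall, loose in a ring 8 mm high in the middle of a quarter of the wheel, 88 mm from the axis (about 40 mm of free deck between it and the outer end of a partition), 25 mm above the deck; z points up
- dropper0_center (a point): centre of a grey dropper bottle with black cap, 25 mm across, 55 mm tall, loose in a ring 14 mm high on the wheel, 50 mm from the axis, on the hub side of a pot; z points up
- dropper1_center (a point): centre of a grey dropper bottle with black cap, 25 mm across, 55 mm tall, loose in a ring 14 mm high on the wheel, 50 mm from the axis, on the hub side of a pot; z points up
- dropper2_center (a point): centre of a grey dropper bottle with black cap, 25 mm across, 55 mm tall, loose in a ring 14 mm high on the wheel, 50 mm from the axis, on the hub side of a pot; z points up
- dropper3_center (a point): centre of a grey dropper bottle with black cap, 25 mm across, 55 mm tall, loose in a ring 14 mm high on the wheel, 50 mm from the axis, on the hub side of a pot; z points up
- brush: thin paint brush with a red handle, 163 mm long and 7 mm thick along its y, lying in the palette tray, to be left alone; origin under its middle
- glue: white glue bottle with orange cap, 42 mm across, 85 mm tall, standing on the mat left of the caddy, to be left alone; origin at its foot
- deck_part: grey plastic ship's deck part, 170 x 42 x 12 mm, lying on the mat left of the caddy, to be left alone; origin under its middle
- pin_vise: steel pin vise (hand drill), 13 mm thick and 140 mm long along its x, lying on the mat right of the caddy, to be left alone; origin on the mat under its middle
There are look-alikes about, which are no part of the job. What is shaped like the part that bears white_pot_center but brown or turquoise is not meant.

How it is judged:
By the outcome, as a careful person would: the job done as asked, in the order asked, and still so for the second after the job is handed in, with the robot touching nothing.
It also fails if it takes over 56 s, if anything falls off the work surface, if the arm or the gripper's body presses on something with over 40 N, if the wrist force passes 120 N, or if a joint passes its speed limit or range.

## Working session

There is one attempt and no reset: what is moved stays moved. The work goes in short steps, each a Python script; the robot and the scene stay as the last script left them, time stands still between calls to the robot, and variables do not carry over. Pictures are saved under pics/ and viewed, at most 10 in all, crops included, and the job is handed in when it is done.

```bash
mkdir -p pics; python3 - <<'E'
from bench import robot
import cv2
for n in("scene","top"):
    d=robot.get_image(n); cv2.imwrite(f"pics/{n}0.png",d["img"]); print(n,d["fovy"],d["cx"],d["cy"],d["eye"],d["orientation"])
print(robot.current_t(),robot.current_eef_rot())
E
```

```text
scene 47.49356454737202 270.02417561061657 206.3077759738455 [1218.69309443 -175.00082019  711.68486793] [-2.32217544  0.00331466  1.20755308]
top 48.23381809518958 284.6894918429707 207.6278105355643 [ 426.19265854   64.66579332 1075.30573946] [-3.0121472   0.01053476 -1.5658796 ]
0.1 [-3.14009752e+00 -3.11287879e-04  2.71281258e+00]
```

View pics/top0.png

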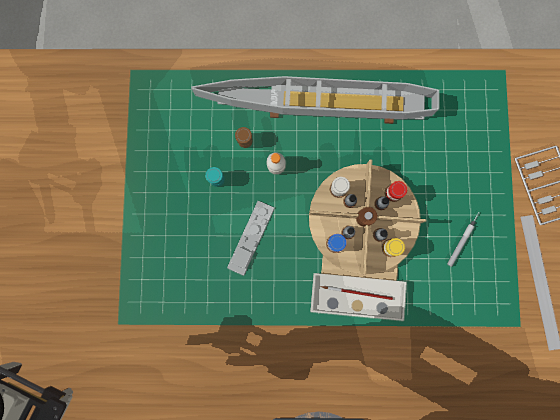

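View pics/scene0.png

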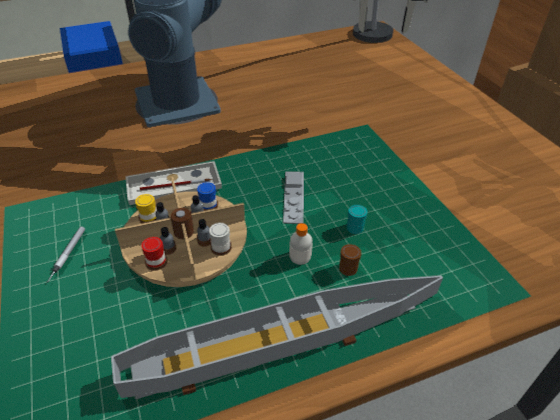

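The top view shows the red pot at (398,190), the hub at (368,216) and the tray at about (359,296). Yellow is at (395,247), blue at (337,242) and white at (340,186). The brown pot (243,136) and turquoise pot (214,175) on the mat are the look-alikes. The only red pot is on the wheel, with a red lid and a pale band, so it is the one meant. Red has to go about 135° clockwise.

```bash
cat > h.py <<'E'
from bench import robot
import cv2, numpy as np
from scipy.spatial.transform import Rotation as R
def ray(d,px,z):
    f=210/np.tan(np.radians(d["fovy"]/2))
    v=R.from_euler("xyz",d["orientation"]).apply([(px[0]-d["cx"])/f,(px[1]-d["cy"])/f,1])
    return (d["eye"]+v*(z-d["eye"][2])/v[2])[:2]
def blob(mask,roi):
    m=np.zeros_like(mask);x0,y0,x1,y1=roi;m[y0:y1,x0:x1]=mask[y0:y1,x0:x1]
    n,l,s,c=cv2.connectedComponentsWithStats(m)
    i=1+np.argmax(s[1:,4]);return c[i],s[i],(l==i).astype(np.uint8)
def measure():
    d=robot.get_image("top");im=d["img"];h=cv2.cvtColor(im,cv2.COLOR_BGR2HSV);roi=(295,145,435,280)
    H,S,V=cv2.split(h);o={}
    for n,m in dict(red=((H<6)|(H>174))&(S>180)&(V>110),yellow=(H>22)&(H<34)&(S>190),blue=(H>100)&(H<125)&(S>140)).items():
        c,s,l=blob(m.astype(np.uint8),roi);o[n]=(c,s,ray(d,c,74))
    return d,o
E
python3 - <<'E'
from h import *
d,o=measure()
for k,v in o.items():print(k,*v)
im=d["img"];h=cv2.cvtColor(im,cv2.COLOR_BGR2HSV);H,S,V=cv2.split(h)
c,s,l=blob(((S<70)&(V>90)).astype(np.uint8),(300,265,420,328))
r=cv2.minAreaRect(cv2.findContours(l,0,2)[0][0]);b=cv2.boxPoints(r);print("tray",s,r)
P=np.array([ray(d,p,20) for p in b]);print(P,P.mean(0))
m=((H>40)&(H<90)&(S>80)); 
cv2.imwrite("pics/crop.png",cv2.resize(im[150:325,295:435],None,fx=3.4,fy=3.4,interpolation=cv2.INTER_CUBIC))
E
```

```text
red [397.38219895 189.5078534 ] [389 181  18  17 191] [ 596.78516088 -167.15882843]
yellow [388.6 251.8] [387 250   4   4   5] [ 462.76168183 -145.08733221]
blue [336.85167464 242.15311005] [328 234  18  17 209] [482.7328443  -35.60870677]
tray [ 310  273   97   48 3452] ((358.3594970703125, 296.4432678222656), (94.5535888671875, 40.108680725097656), 5.06361722946167)
[[ 331.23191468   20.64726506]
 [ 418.48879772   12.59994016]
 [ 401.19635921 -196.09854299]
 [ 314.49896639 -185.86439857]] [366.3540095  -87.17893408]
```

View pics/crop.png

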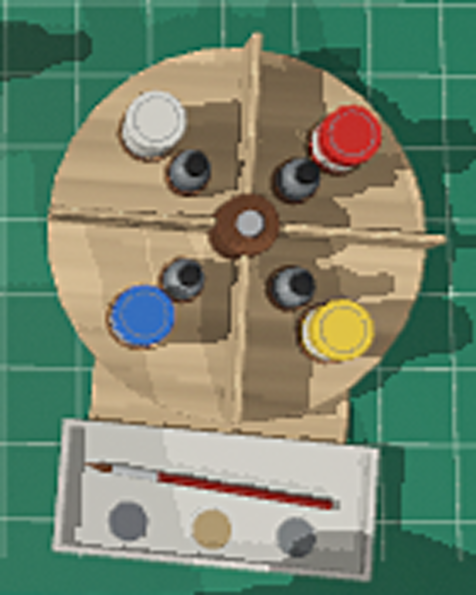

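The crop confirms it: the red-lidded pot with a pale band is in the upper-right quarter of the wheel. The red–blue midpoint puts the axis at about (540,-101). The tray is at 175.3° and red at -49°, so the wheel must turn -135.6°. I'll push the +y partition (85.9°) clockwise and stop 4° short.

```bash
cat >> h.py <<'E'
C=np.array([539.8,-101.4]);RAD=116
def pose(a,z=44,r=RAD):
    t=np.radians(a);return [C[0]+r*np.cos(t),C[1]+r*np.sin(t),z],[np.pi,0,(t+np.pi/2+np.pi)%(2*np.pi)-np.pi]
E
python3 - <<'E'
from h import *
st=robot.current_qpos()
a0,a1=85.9+15,85.9-131.6+5
A=np.append(np.arange(a0,a1,-8),a1)
print([np.round(robot.inverse_kinematics(*pose(a)),2) if robot.inverse_kinematics(*pose(a)) is not None else None for a in A[[0,6,12,-1]]])
robot.move_gripper(0)
robot.move_ptp(*pose(a0,130)); print(robot.current_qpos())
robot.move_linear(pose(a0)[0],speed=100,f_stop=8)
F0=robot.current_contact_force();fm=0
for a in A[1:]:
    p,o=pose(a)
    s=robot.move_linear(p,o,speed=45,f_stop=15); f=np.linalg.norm(robot.current_contact_force()-F0);fm=max(fm,f)
    if s: print("stopped",a,f);break
print(fm,robot.current_tcp_pos(),robot.current_t())
b=a+6
robot.move_linear(*pose(b),speed=60); robot.move_linear(pose(b,130)[0],speed=120)
robot.move_j(st)
d,o=measure();cv2.imwrite("pics/top1.png",d["img"])
for k,v in o.items():
    e=v[2]-C;print(k,v[1],v[2],np.degrees(np.arctan2(e[1],e[0])),np.hypot(*e))
print(robot.current_t())
E
```

```text
[array([-0.19,  0.39,  1.83,  0.  ,  0.92, -1.95]), array([-0.2 ,  0.52,  1.59,  0.  ,  1.02, -1.12]), array([-0.31,  0.6 ,  1.45,  0.  ,  1.09, -0.39]), array([-0.45,  0.59,  1.48, -0.  ,  1.08,  0.26])]
[-1.90308580e-01  2.80363078e-01  1.73705806e+00  2.77432548e-04
  1.12401597e+00 -1.95204922e+00]
1.9793113641943805 [ 627.72736713 -176.97133765   44.03553735] 13.7167
red [359 248  17  18 185] [452.20154695 -99.69516412] 178.88505370257775 87.61504118179741
yellow [321 220   4   3   4] [527.34192558  -5.31243438] 97.3873795543447 96.89181536699108
blue [360 167  17  18 214] [ 626.64448503 -103.66935119] -1.4968672152274487 86.8741304130184
17.7583
```

View pics/top1.png

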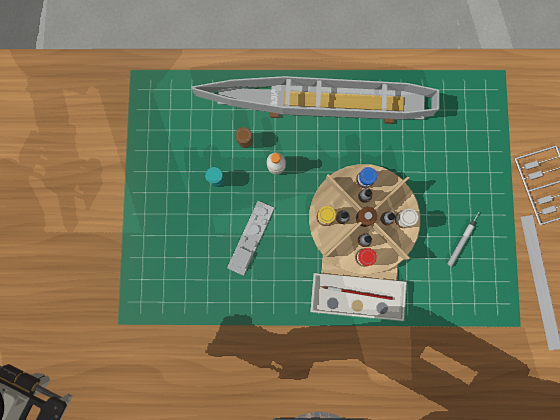

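The red pot now stands at (367,257) and everything else is undisturbed. The red–blue line is at 178.7°, so 3.4° remain clockwise. I'll push the same partition that much further.

```bash
python3 - <<'E'
from h import *
st=robot.current_qpos();a1=85.9-131.6+5;b=a1+8
robot.move_ptp(*pose(b,130)); robot.move_linear(pose(b)[0],speed=100,f_stop=8)
for a in (a1+1,a1-3.4): print(robot.move_linear(*pose(a),speed=30,f_stop=15))
robot.move_linear(*pose(a1+6),speed=60); robot.move_linear(pose(a1+6,130)[0],speed=120)
robot.move_j(st)
d,o=measure();cv2.imwrite("pics/top2.png",cv2.resize(d["img"][150:325,295:435],None,fx=3.4,fy=3.4,interpolation=cv2.INTER_CUBIC))
for k in("red","blue"):
    e=o[k][2]-C;print(k,o[k][2],np.degrees(np.arctan2(e[1],e[0])))
e=o["red"][2]-o["blue"][2];print("line",np.degrees(np.arctan2(e[1],e[0])),robot.current_t(),robot.current_contact_force())
E
```

```text
False
False
red [452.7856538  -94.51468721] 175.47569914164555
blue [ 626.54480044 -108.63810914] -4.769791715128219
line 175.35312274919906 26.7583 [-0.25709291  0.11701349  0.59395369]
```

View pics/top2.png

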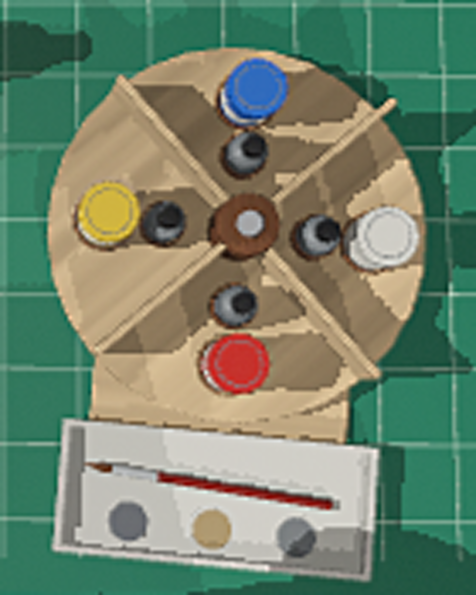

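The red pot at crop (237,362) is in front of the middle of the tray, with its line at 175.35° against a target of 175.3°. The brush has not moved and the finger is clear.

```bash
python3 -c "
from bench import robot
print(robot.hand_in())"
```

```text
the job is handed in; nothing more can be done
None
```

The job is handed in: the red pot stands in front of the palette tray, within about 0.1° of its middle line by my camera measurement, with the finger withdrawn and nothing else disturbed, about 27 s in.

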